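# Lock a power supply cover with a forked key

## Robot

A 7-joint arm with a two-finger parallel gripper is mounted at the origin on a cart in front of the work surface, level with it; the furniture and walls round the work are solid. World frame = base frame: x ahead of the robot, y to its left, z up, the work surface at z = 0. Lengths are in m, angles in rad, forces in N, time in s.
With the tool pointing down it reaches from about 0.4 to 0.85 m from the base axis. Payload 4.5 kg.
Tool frame: the origin (TCP) lies midway between the tips of the shut fingers; the grasp point (between the pads) lies 19 mm behind it; z points along the fingers, y is the line along which they close (so a half turn about z gives the same grasp; the last joint's range is limited). The gripper opens to 88 mm and grips with 3 to 60 N. Pads are 18 mm wide; open, the fingers measure 123 mm over their backs; the gripper's body (75 mm by 187 mm) begins 45 mm behind the grasp point.
Start: joints at [1.311, 0.689, -0.195, 1.565, 0.157, 0.902, -0.215], TCP at [0.181, -0.598, 0.239] pointing down, gripper open.
Joint ranges: [-3.01, 3.01], [-0.46, 2.08], [-1.47, 1.51], [0.13, 2.56], [-1, 4.14], [0.04, 2.09], [-2.66, 2.66]. Speed limits (rad/s): [2.57, 2.57, 3.14, 3.14, 3.14, 3.14, 3.14].

## Interface

Orientations are given as a unit quaternion [w, x, y, z].
In Python, from workcell import get_state, camera, camera_model, job_done gives the robot as it stands.
- The arm moves only by the tool jog_arm, never from a script. Its arguments are lists of equal length, an entry for each row: "dr": the turn, a rotation vector about the world's x, y, z in degrees, a list of three; "offset": the shift along the world's x, y, z in cm, a list of three; "grip": the closure, from -1 (fully open) to 1 (shut). A call has exactly 5 rows; each row is the pose to reach, as a shift and turn from the pose commanded when the call began; what a row does not reach only later rows make up. A row lasts 1/12 s, in which the tool goes at most 41.7 mm and 7.16 degrees, less where a joint would pass 70% of its speed; a pose out of reach is approached as far as the arm can. A call with a gripper value outside its range is refused whole. The fingers move at their own pace and stop on an object; "squeeze" is the grip in N (left out, the last holds). Time passes only in rows, so rows that repeat a pose let the fingers close, or fill a call up. It gives the time, the measured TCP pose, the force, the opening and the grip force at its end, in the units of the state.
- get_state(): the state, without advancing time (a new reading comes with each control period).
- camera(name): name is "scene" or "top" or "wrist"; returns the picture (480x640x3 uint8, red, green, blue); there is no depth.
- camera_model(name): a dict with "camera_matrix" (3x3 intrinsics, pixels), "D" ([k1, k2, p1, p2, k3] as OpenCV has them; the pictures are not rectified), "R" (3x3) and "t" (3): a world point X has camera coordinates R X + t; the wrist camera has in their place "hand_eye" (4x4, takes a point from camera to tool coordinates, whose origin is the TCP and whose axes are the flange's). Camera axes: x right, y down, z forward; pixel columns grow to the right and rows downward; lengths in m; the calibration is good to about 2 mm. A picture is of the moment at which its call begins: read the wrist's pose just before it. camera_model takes no time and is no camera call.
- job_done(): hands the job in; it is judged then, once.
The state is a dict: "t": time; "joints": joint angles; "joint_vel": joint speeds; "joint_efforts": joint torques, N m; "tcp_pos": TCP position; "tool_rot": TCP orientation; "force": force on the tool from outside, world axes, zero at the start; "moment": the same for the moment, N m; "width": finger opening in m; "finger_force": force on a finger pad.
Only numpy, scipy, OpenCV 4.12 (cv2) and the standard library are available. Lean on these libraries where they do the work, as an engineer would, in place of code of your own. Each camera call takes 0.05 s, during which the arm holds its last target. There are 200 camera calls.

## Task

The cover of the blue lamp power supply is on, but its two captive quarter-turn screws are still open. Take the orange-handled forked key from the black mat, use it to turn both screws fully clockwise to their stops so that each black wing points at its green dots, then stand the key upright on the mat again and let go. Turn the screws with the key only, never with the fingers, and do not disturb the white-capped brown bottle or the note block.

Things in the scene. Friction and masses are not known exactly. Their poses are not given: they have to be found in the camera images.
- key_grip (a point): Centre of the key's grip: an orange plate 62 mm long (its x), 22 mm thick (its y, grasp across this) and 42 mm high, with rounded edges. The steel key stands upright on its foot, 113 mm high in all, 0.2 kg; this point is 92 mm above the underside of the foot, on the key's axis, z up. Below the plate come a 16 mm round shank and a 47 mm round steel disc (21 to 32 mm above the underside).
- key_foot (a point): Centre of the underside of the key's foot, on the key's axis; axes as the grip's. The foot (46 x 43 mm) is a fork: a slot 15 mm wide and 21 mm deep, open below and at both ends, runs along the key's x, the same direction as the grip plate. The slot fits over a screw's wing with 3 mm play on each side (about 0.17 rad of turning play); the foot's underside then meets the flat cover.
- screw_left_head (a point): Centre of the left captive screw (+y side of the supply, 55 mm from its middle), at the level of the cover top that it stands on. x runs along the screw's wing, z up. The head is an upright black wing, 36 mm long, 9 mm wide, 13.5 mm high above the cover, with a rounded top edge and a white line along it; the 46 mm area of the cover round it is flat and clear. It does not rise or sink as it turns.
- screw_right_head (a point): Centre of the right captive screw (-y side of the supply, 55 mm from its middle), at the level of the cover top that it stands on. x runs along the screw's wing, z up. The head is an upright black wing, 36 mm long, 9 mm wide, 13.5 mm high above the cover, with a rounded top edge and a white line along it; the 46 mm area of the cover round it is flat and clear. It does not rise or sink as it turns.
- screw_left (a joint): Angle of the left screw: 0 = open (wing along the supply's x, between the red dots), grows as it is turned clockwise seen from above, to a hard stop at 1.57 = locked (wing along the supply's y, between the green dots). About 0.12 N m of friction; it stays where it is left.
- screw_right (a joint): Angle of the right screw: 0 = open (wing along the supply's x, between the red dots), grows as it is turned clockwise seen from above, to a hard stop at 1.57 = locked (wing along the supply's y, between the green dots). About 0.12 N m of friction; it stays where it is left.
- supply: Lamp power supply, blue case with an aluminium cover, 110 mm (x) by 180 mm (y) by 60 mm high, fixed to the worktop; origin at the middle of its underside, z up, the front panel with a black rocker faces -x. Its cover carries the two screws, vents between them, and a green dot at each end of every screw's locked direction (y), a red one at each end of its open direction (x).
- mat_top (a point): Middle of the top of the black rubber mat, 110 x 110 mm, 4 mm thick, fixed to the worktop; x and y along its sides.
- bottle_mid (a point): Middle (33 mm up) of a small brown bottle with a white cap, 38 mm across, 66 mm high, standing loose: leave it.
- notes_mid (a point): Middle of the yellow note block, 76 x 76 x 14 mm, lying loose: leave it.
- key: The whole key: its origin is the centre of the underside of the foot (see key_foot).
Mind the look-alikes: they are no part of the job. Leave any turquoise look-alike of the key alone.

How it is judged:
On the way, in this order (a step that is already met when the one before it is completed fails the run):
1. one screw is turned home, the key's fork sitting over it (((value of joint screw_left above 1.4 rad and distance between key_foot and screw_left_head below 0.01 m) or (value of joint screw_right above 1.4 rad and distance between key_foot and screw_right_head below 0.01 m))), for 0.1 s.
2. both screws are home, the key's fork sitting over the one turned last (value of joint each of screw_left, screw_right above 1.4 rad and (distance between key_foot and screw_left_head below 0.01 m or distance between key_foot and screw_right_head below 0.01 m)), for 0.1 s.
At the end, for the whole second after the job is handed in: Both screws turned to at least 1.40 rad (stop at 1.57); the key released and at rest, upright within 0.1 rad, standing on the mat with the centre of its foot within 45 mm of the mat's middle along each side (value of joint each of screw_left, screw_right above 1.4 rad and angle between key_foot's own z axis and vertical below 0.1 rad and x of key_foot in the frame of mat_top between -0.045 and 0.045 m and y of key_foot in the frame of mat_top between -0.045 and 0.045 m and z of key_foot in the frame of mat_top between -0.004 and 0.006 m and contact force between the fingers and key below 0.1 N and linear speed of key below 0.02 m/s); the robot touches nothing.
It fails at once if the fingers touch a screw (contact force between the fingers and screw_left above 0.5 N or contact force between the fingers and screw_right above 0.5 N).
It fails at once if the bottle is moved by more than 30 mm (distance of bottle_mid from where it was at the start of the episode above 0.03 m).
It fails at once if the note block is moved by more than 30 mm (distance of notes_mid from where it was at the start of the episode above 0.03 m).
It also fails if it takes over 61 s, if anything falls off the work surface, if the arm or the gripper's body presses on something with over 40 N, if the wrist force passes 120 N, or if a joint passes its speed limit or range.

## Working session

There is one attempt and no reset: what is moved stays moved. The work goes in short steps, Python scripts to look and compute and a tool call to move; the robot and the scene stay as the last step left them, time stands still between calls to the robot, and variables do not carry over. Pictures are saved under pics/ and viewed, at most 11 in all, crops included, and the job is handed in when it is done.

Besides the shell and the picture viewer there is one more tool, called as name(argument=value, ...), one argument or row to a line, values as JSON. jog_arm: Moves the arm, as the interface text tells. Its arguments: {"type":"object","properties":{"dr":{"type":"array"},"offset":{"type":"array"},"grip":{"type":"array"},"squeeze":{"type":"number"}},"required":["dr","offset","grip"]}

```bash
mkdir -p pics; ls; cat > h.py <<'E'
import numpy as np, cv2
from workcell import get_state, camera, camera_model
from scipy.spatial.transform import Rotation as Rn
def save(n,img): cv2.imwrite('pics/'+n+'.png',img[:,:,::-1])
def cam(name,st=None):
    m=camera_model(name);K=np.array(m['camera_matrix']);D=np.array(m['D'])
    if 'R' in m: return K,D,np.array(m['R']),np.array(m['t'])
    H=np.array(m['hand_eye']);q=st['tool_rot'];Rt=Rn.from_quat([q[1],q[2],q[3],q[0]]).as_matrix()
    R=Rt@H[:3,:3];c=Rt@H[:3,3]+np.array(st['tcp_pos'])
    return K,D,R.T,-R.T@c
def ray(c,px):
    K,D,R,t=c;p=cv2.undistortPoints(np.array([[px]],float),K,D)[0,0]
    d=R.T@np.array([p[0],p[1],1]);return -R.T@t,d
def onz(c,px,z):
    o,d=ray(c,px);return o+d*(z-o[2])/d[2]
def tri(obs):
    A=np.zeros((3,3));b=np.zeros(3)
    for c,px in obs:
        o,d=ray(c,px);d=d/np.linalg.norm(d);P=np.eye(3)-np.outer(d,d);A+=P;b+=P@o
    X=np.linalg.solve(A,b);return X,[np.linalg.norm(np.cross(X-ray(c,p)[0],ray(c,p)[1]/np.linalg.norm(ray(c,p)[1]))) for c,p in obs]
def proj(c,X):
    K,D,R,t=c;return cv2.projectPoints(np.atleast_2d(np.array(X,float)),cv2.Rodrigues(R)[0],t,K,D)[0][:,0]
E
python3 - <<'E'
from h import *
s=get_state();print(s)
for n in('scene','top'):
    save(n+'0',camera(n))
    K,D,R,t=cam(n);print(n,K[0,0],-R.T@t,R[2])
print(camera_model('wrist'))
E
```

```text
pics
{'t': 0.0, 'joints': array([ 1.31080425,  0.68999345, -0.19450635,  1.56634711,  0.15732948,
        0.90250192, -0.21509726]), 'joint_vel': array([ 0.00148797, -0.00068428, -0.00024077,  0.00153586,  0.00262137,
       -0.00014304, -0.00111865]), 'joint_efforts': array([ 1.46050243e-04, -5.27560544e+01, -1.26733873e+00, -1.53427362e+01,
       -5.27966267e-02,  6.55283875e-03,  1.62477259e-04]), 'tcp_pos': array([ 0.18074635, -0.59762893,  0.23790313]), 'tool_rot': array([-9.02326593e-04,  9.89222425e-01,  1.46417669e-01, -2.15445007e-04]), 'force': array([ 0.22417743, -0.043789  ,  0.0577478 ]), 'moment': array([-0.03331122,  0.02679649,  0.02031728]), 'finger_force': 0.0, 'width': 0.08803563498430715}
scene 472.5053482618203 [ 0.13829012 -0.21861881  0.61531509] [ 0.50800656  0.60598868 -0.6121332 ]
top 531.3455447562443 [0.38453632 0.27100531 0.9016506 ] [ 0.24591091  0.01880191 -0.96911006]
{'camera_matrix': array([[336.72813065,   0.        , 323.74755987],
       [  0.        , 336.72813065, 238.11088277],
       [  0.        ,   0.        ,   1.        ]]), 'D': array([0.00381868, 0.        , 0.        , 0.        , 0.        ]), 'hand_eye': array([[-1.08027316e-03, -9.53674933e-01, -3.00837090e-01,
         7.84648093e-02],
       [ 9.99999376e-01, -1.11551511e-03, -5.46265289e-05,
        -6.10026809e-05],
       [-2.83492368e-04, -3.00836962e-01,  9.53675543e-01,
        -1.45130306e-01],
       [ 0.00000000e+00,  0.00000000e+00,  0.00000000e+00,
         1.00000000e+00]])}
```

View pics/scene0.png

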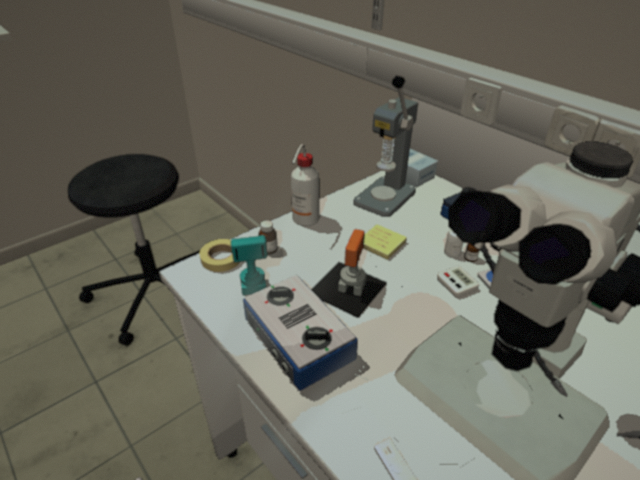

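View pics/top0.png

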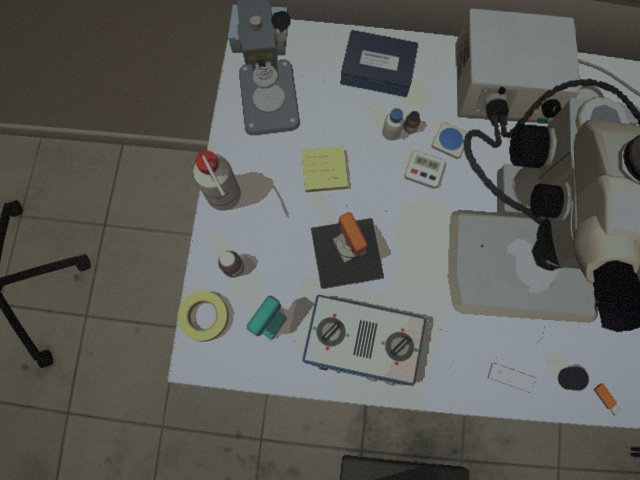

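The top view shows the orange key at (352,235) on the black mat at (347,252). The turquoise look-alike is at (265,318), with screws at (331,331) and (400,346), the bottle at (231,263) and the notes at (325,169). There is also a small orange object at (606,398), far too small to be the key. I'll confirm with an enlarged crop and compute positions.

```bash
python3 - <<'E'
from h import *
a=cv2.imread('pics/top0.png')[205:395,300:440];b=cv2.imread('pics/scene0.png')[225:390,235:395]
a=cv2.resize(a,None,fx=3,fy=3,interpolation=cv2.INTER_CUBIC);b=cv2.resize(b,None,fx=2.4,fy=2.4,interpolation=cv2.INTER_CUBIC)
o=np.zeros((600,800,3),np.uint8);o[:a.shape[0],:a.shape[1]]=a;o[:b.shape[0],420:420+b.shape[1]]=b[:,:380]
cv2.imwrite('pics/crop.png',o)
c=cam('top');s=cam('scene')
for n,p,q,z in[('keytop',(352,235),(355,248),.11),('scrL',(331,331),(280,296),.07),('scrR',(400,346),(317,337),.07),('bottlecap',(231,257),(267,228),.066),('notes',(325,169),(383,241),.014)]:
    print(n,tri([(c,p),(s,q)]),onz(c,p,z))
print('mat',[onz(c,p,.004)[:2].round(3) for p in[(311,229),(375,219),(384,278),(321,288)]])
print('supply',[onz(c,p,.06)[:2].round(3) for p in[(317,296),(426,316),(414,383),(304,364)]])
print('scope tops',onz(c,(530,145),.3),onz(c,(600,290),.25),onz(c,(455,215),.03),onz(c,(620,180),.4),onz(c,(458,312),.03))
E
```

```text
keytop (array([0.60548184, 0.23984357, 0.09456751]), [np.float64(0.0007110771881358442), np.float64(0.0007110771881357526)]) [0.60065183 0.24082708 0.11      ]
scrL (array([0.45438793, 0.2573218 , 0.05901412]), [np.float64(0.0009884759739264939), np.float64(0.0009884759739264826)]) [0.45433488 0.25702843 0.07      ]
scrR (array([0.44277117, 0.1474178 , 0.06245876]), [np.float64(0.0005210324838981077), np.float64(0.0005210324838981127)]) [0.44269292 0.14825735 0.07      ]
bottlecap (array([0.55374738, 0.4333466 , 0.05485461]), [np.float64(0.0033826566833585867), np.float64(0.0033826566833586045)]) [0.55449881 0.42967274 0.066     ]
notes (array([0.74662515, 0.29671296, 0.006341  ]), [np.float64(0.0003353493184498654), np.float64(0.0003353493184498431)]) [0.74323122 0.29667724 0.014     ]
mat [array([0.632, 0.309]), array([0.663, 0.199]), array([0.56 , 0.175]), array([0.531, 0.281])]
supply [array([0.508, 0.285]), array([0.495, 0.109]), array([0.389, 0.121]), array([0.4  , 0.293])]
scope tops [0.69027125 0.03610534 0.3       ] [ 0.52540908 -0.07791728  0.25      ] [0.67800761 0.06362165 0.03      ] [ 0.61242637 -0.02303628  0.4       ] [0.51074808 0.05045303 0.03      ]
```

View pics/crop.png

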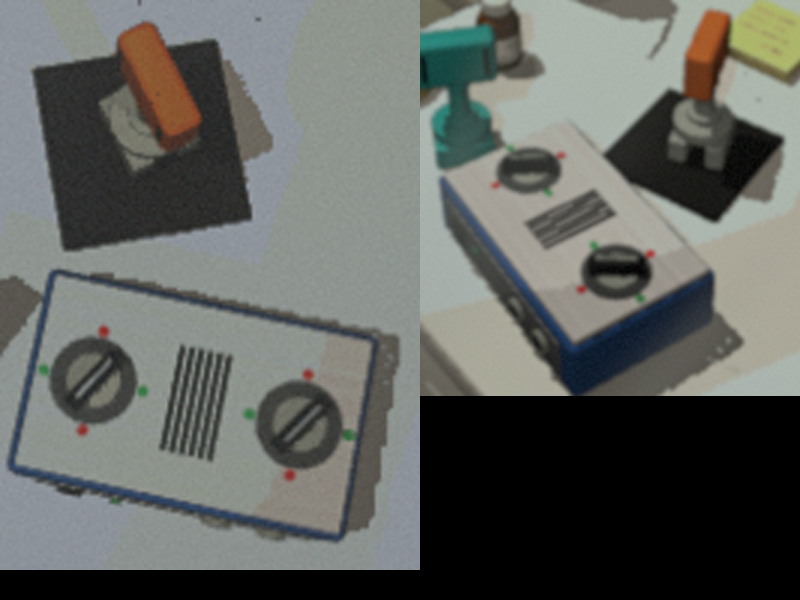

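The crop confirms the orange-handled forked key on the mat: the fork foot and disc are visible, and the turquoise one is the look-alike. Both wings stand about 30° clockwise of the red dots. Next I'll get angles and the microscope obstacle's extent.

```bash
python3 - <<'E'
from h import *
c=cam('top');s=cam('scene')
f=lambda p:(300+p[0]/3,205+p[1]/3)
def ang(a,b,z):
    d=(onz(c,f(a),z)-onz(c,f(b),z));return np.degrees(np.arctan2(d[1],d[0])).round(1), ((onz(c,f(a),z)+onz(c,f(b),z))/2).round(4)
print('wingL',ang((112,358),(76,396),.0735),'R',ang((322,405),(280,445),.0735))
print('key',ang((137,33),(182,140),.117))
print('dots L green',ang((44,370),(142,391),.06),'red',ang((103,331),(82,430),.06))
print('dots R green',ang((250,414),(348,435),.06),'red',ang((308,375),(290,475),.06))
for p in[(617,320),(600,270),(595,322),(530,145),(550,200),(560,130)]:
    print(p,[(z,onz(c,p,z)[:2].round(2).tolist(),proj(s,onz(c,p,z))[0].round().tolist()) for z in(.15,.25,.35,.45)])
E
```

```text
wingL (np.float64(-37.5), array([0.4546, 0.2566, 0.0735])) R (np.float64(-41.6), array([0.4415, 0.1481, 0.0735]))
key (np.float64(27.6), array([0.601 , 0.2396, 0.117 ]))
dots L green (np.float64(84.2), array([0.4539, 0.2567, 0.06  ])) red (np.float64(-6.0), array([0.454, 0.257, 0.06 ]))
dots R green (np.float64(83.9), array([0.4425, 0.1472, 0.06  ])) red (np.float64(-5.8), array([0.4425, 0.1472, 0.06  ]))
(617, 320) [(0.15, [0.5, -0.16], [542.0, 421.0]), (0.25, [0.49, -0.1], [510.0, 336.0]), (0.35, [0.47, -0.04], [473.0, 237.0]), (0.45, [0.46, 0.01], [430.0, 120.0])]
(600, 270) [(0.15, [0.58, -0.13], [554.0, 370.0]), (0.25, [0.55, -0.08], [524.0, 296.0]), (0.35, [0.53, -0.02], [489.0, 208.0]), (0.45, [0.5, 0.03], [447.0, 103.0])]
(595, 322) [(0.15, [0.5, -0.12], [511.0, 403.0]), (0.25, [0.48, -0.07], [482.0, 322.0]), (0.35, [0.47, -0.02], [449.0, 226.0]), (0.45, [0.45, 0.03], [409.0, 114.0])]
(530, 145) [(0.15, [0.77, -0.02], [550.0, 260.0]), (0.25, [0.72, 0.02], [527.0, 206.0]), (0.35, [0.66, 0.06], [498.0, 141.0]), (0.45, [0.61, 0.09], [463.0, 61.0])]
(550, 200) [(0.15, [0.68, -0.05], [539.0, 297.0]), (0.25, [0.64, -0.01], [514.0, 236.0]), (0.35, [0.6, 0.03], [484.0, 164.0]), (0.45, [0.56, 0.08], [447.0, 76.0])]
(560, 130) [(0.15, [0.8, -0.07], [591.0, 267.0]), (0.25, [0.74, -0.03], [566.0, 212.0]), (0.35, [0.69, 0.02], [535.0, 146.0]), (0.45, [0.63, 0.06], [496.0, 64.0])]
```

Measurements agree with the sizes given: the screws are 110 mm apart, cover z is about 0.06 and the supply yaw is about -6°. The wings point at -37° and -41° (locked at about -96°), and the key plate at 28°.

I'll sweep round inside the eyepieces, whose tip is near (0.47,-0.04,0.35). The tool will be turned about +165° so the later clockwise turns stay within the last joint's range.

jog_arm(
  dr=[
    [0, 0, 6.5],
    [0, 0, 13],
    [0, 0, 19.5],
    [0, 0, 26],
    [0, 0, 33],
  ],
  offset=[
    [1.2, 3.5, -0.4],
    [2.5, 7, -0.8],
    [4, 10.8, -1.2],
    [5.5, 14.5, -1.6],
    [7, 18, -2],
  ],
  grip=[-1, -1, -1, -1, -1],
)

```text
t: 0.52
tcp_pos: [0.2511, -0.4159, 0.2185]
tool_rot: [-0.0, 0.906, 0.424, 0.0]
force: [0.9, 0.2, -0.1]
width: 0.0884
finger_force: 0.0
```

jog_arm(
  dr=[
    [0, 0, 6.5],
    [0, 0, 13],
    [0, 0, 19.5],
    [0, 0, 26],
    [0, 0, 33],
  ],
  offset=[
    [1.8, 3.6, 0],
    [3.6, 7.2, 0],
    [5.4, 10.8, 0],
    [7.2, 14.4, 0],
    [9, 18, 0],
  ],
  grip=[-1, -1, -1, -1, -1],
)

```text
t: 0.93
tcp_pos: [0.3413, -0.2365, 0.2187]
tool_rot: [-0.0, 0.748, 0.663, -0.0]
force: [0.5, -0.6, 0.9]
width: 0.0883
finger_force: 0.0
```

jog_arm(
  dr=[
    [0, 0, 7],
    [0, 0, 14],
    [0, 0, 21],
    [0, 0, 28],
    [0, 0, 35],
  ],
  offset=[
    [0.2, 1, 0],
    [0.4, 2, 0],
    [0.6, 3, 0],
    [0.8, 4, 0],
    [1, 5, 0],
  ],
  grip=[-1, -1, -1, -1, -1],
)

```text
t: 1.35
tcp_pos: [0.3509, -0.1877, 0.2186]
tool_rot: [-0.0, 0.514, 0.858, -0.0]
force: [0.2, 0.2, 0.8]
width: 0.0879
finger_force: 0.0
```

jog_arm(
  dr=[
    [0, 0, 7],
    [0, 0, 14],
    [0, 0, 21],
    [0, 0, 28],
    [0, 0, 35],
  ],
  offset=[
    [0.5, 2, 0],
    [1, 4, 0],
    [1.5, 6, 0],
    [2, 8, 0],
    [2.5, 10, 0],
  ],
  grip=[-1, -1, -1, -1, -1],
)

```text
t: 1.77
tcp_pos: [0.376, -0.0874, 0.2187]
tool_rot: [-0.0, 0.232, 0.973, -0.0]
force: [-0.5, 0.1, -0.5]
width: 0.0879
finger_force: 0.0
```

jog_arm(
  dr=[
    [0, 0, 5],
    [0, 0, 10],
    [0, 0, 15],
    [0, 0, 20],
    [0, 0, 25],
  ],
  offset=[
    [0, 4, 0],
    [0.2, 8, 0],
    [0.5, 12, 0],
    [1, 16, 0],
    [1.5, 20, 0],
  ],
  grip=[-1, -1, -1, -1, -1],
)

```text
t: 2.18
tcp_pos: [0.3907, 0.1133, 0.2186]
tool_rot: [-0.0, 0.017, 1.0, -0.0]
force: [0.8, 0.4, -0.4]
width: 0.088
finger_force: 0.0
```

jog_arm(
  dr=[
    [0, 0, 6],
    [0, 0, 12],
    [0, 0, 18],
    [0, 0, 24],
    [0, 0, 29.5],
  ],
  offset=[
    [2.5, 2.5, 0],
    [5, 5, 0],
    [8, 7.5, 0],
    [11, 10, 0],
    [14, 12, 0],
  ],
  grip=[-1, -1, -1, -1, -1],
)

```text
t: 2.6
tcp_pos: [0.5319, 0.2335, 0.2184]
tool_rot: [-0.0, -0.239, 0.971, 0.0]
force: [1.0, 0.8, 0.5]
width: 0.0884
finger_force: 0.0
```

```bash
python3 - <<'E'
from h import *
import pickle
s=get_state();im=camera('wrist');save('w1',im);pickle.dump(s,open('w1.pkl','wb'))
print(s['t'],s['tcp_pos'],s['tool_rot'],s['joints'])
E
```

```text
2.6 [0.53191517 0.23354597 0.21844154] [-3.70502273e-04 -2.39196272e-01  9.70971114e-01  3.19661244e-04] [ 0.03844048  0.8276097  -0.99741629  1.70159993  0.78412568  1.06514432
  0.83323578]
```

View pics/w1.png

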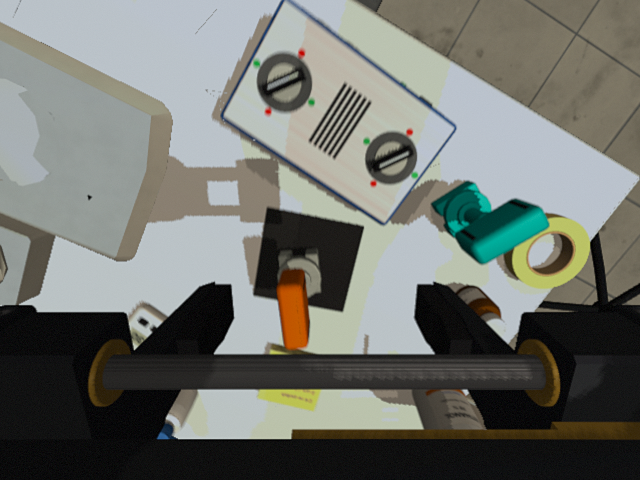

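The wrist view shows the key plate from (290,272) to (296,345) on the mat, the right screw at (284,82), the left at (390,157) and the turquoise look-alike at (495,225). I'll fit the plate box in the wrist and top pictures, and centre the screws from their dots.

```bash
cat >> h.py <<'E'
from scipy.optimize import minimize
def mask(im,h0,h1,smin=110,vmin=60):
    h=cv2.cvtColor(im,cv2.COLOR_RGB2HSV);return ((h[...,0]>=h0)&(h[...,0]<=h1)&(h[...,1]>smin)&(h[...,2]>vmin)).astype(np.uint8)
def blob(m,box):
    z=np.zeros_like(m);x0,y0,x1,y1=box;z[y0:y1,x0:x1]=m[y0:y1,x0:x1];n,l,st,ce=cv2.connectedComponentsWithStats(z)
    return [(st[i,4],ce[i].round(1)) for i in range(1,n) if st[i,4]>=4],l==(1+np.argmax(st[1:,4]) if n>1 else -1)
BOX=np.array([[a*.031,b*.011,c] for a in(-1,1) for b in(-1,1) for c in(-.021,.021)])
def fitbox(views,x0,free=4):
    # x0: x,y,z(grip centre),yaw ; views: (cam,boolean mask)
    def cost(x):
        x=np.r_[x0[:4-0]] *0+x if len(x)==4 else x
        P=BOX@Rn.from_euler('z',x[3]).as_matrix().T+x[:3];e=0
        for c,m in views:
            hull=cv2.convexHull((proj(c,P)*16).astype(np.int32));z=np.zeros(m.shape,np.uint8)
            cv2.fillConvexPoly(z,hull,255,cv2.LINE_AA,4);z=z/255.;e+=1-np.minimum(z,m).sum()/np.maximum(z,m).sum()
        return e
    S=np.array(x0)+np.vstack([np.zeros(4),np.diag([.008,.008,.008,.15])])
    r=minimize(cost,x0,method='Nelder-Mead',options=dict(initial_simplex=S,xatol=1e-4,fatol=1e-5));return r.x,r.fun
E
python3 - <<'E'
from h import *
import pickle
s=pickle.load(open('w1.pkl','rb'));w=cv2.imread('pics/w1.png')[:,:,::-1].copy();t=cv2.imread('pics/top0.png')[:,:,::-1].copy()
cw=cam('wrist',s);ct=cam('top')
_,mw=blob(mask(w,3,17),(250,240,330,360));_,mt=blob(mask(t,3,17),(330,200,380,265));print(mw.sum(),mt.sum())
for v in([(cw,mw)],[(ct,mt)],[(cw,mw),(ct,mt)]): print(fitbox(v,[.605,.24,.096,.48]))
for nm,im,c,box in(('w',w,cw,(240,30,450,200)),('t',t,ct,(305,300,425,375))):
  for col,(a,b) in dict(green=(45,75),red=(0,4)).items():
    for n,p in blob(mask(im,a,b,90,50),box)[0]: print(nm,col,n,p,onz(c,p,.06).round(4))
for nm,p,q in(('R',(284,82),(400,346)),('L',(390,157),(331,331))): print(nm,tri([(cw,p),(ct,q)]))
E
```

```text
2138 620
(array([0.62433547, 0.24849978, 0.06370315, 0.55461283]), np.float64(0.06530291804954136))
(array([ 0.64546713,  0.2346127 , -0.04284503,  0.55256852]), np.float64(0.11483685085849471))
(array([0.6121275 , 0.24350187, 0.0850258 , 0.53746297]), np.float64(0.43435039931292463))
w green 31 [256.4  63.3] [0.4415 0.1245 0.06  ]
w green 25 [311.  101.9] [0.4469 0.1769 0.06  ]
w green 26 [366.5 141. ] [0.4526 0.2338 0.06  ]
w green 28 [414.4 174.8] [0.458  0.2861 0.06  ]
w red 53 [301.1  53.2] [0.4181 0.1533 0.06  ]
w red 36 [267.8 110.8] [0.47   0.1478 0.06  ]
w red 38 [409.1 131.9] [0.4292 0.2625 0.06  ]
w red 33 [372.8 183.2] [0.4817 0.2569 0.06  ]
t green 8 [314.1 327.9] [0.4571 0.2838 0.06  ]
t green 6 [347.2 334.8] [0.452  0.2309 0.06  ]
t green 6 [382.8 342.8] [0.4455 0.1741 0.06  ]
t green 6 [415.8 349.8] [0.4401 0.1215 0.06  ]
t red 9 [334. 315.] [0.4807 0.2548 0.06  ]
t red 8 [402.  329.5] [0.4694 0.1456 0.06  ]
t red 10 [327.  347.8] [0.4285 0.2603 0.06  ]
t red 10 [396.  362.8] [0.4169 0.151  0.06  ]
R (array([0.44348502, 0.14807038, 0.05694917]), [np.float64(0.0017236942937598825), np.float64(0.0017236942937598945)])
L (array([0.45477627, 0.25711683, 0.06768519]), [np.float64(0.00027735954069006404), np.float64(0.00027735954069008843)])
```

```bash
python3 - <<'E'
from h import *
import pickle
s=pickle.load(open('w1.pkl','rb'));w=cv2.imread('pics/w1.png')[:,:,::-1].copy();t=cv2.imread('pics/top0.png')[:,:,::-1].copy()
cw=cam('wrist',s);ct=cam('top')
def fit(c,m,z):
    def cost(x):
        P=BOX*.985@Rn.from_euler('z',x[2]).as_matrix().T+np.r_[x[:2],z]
        hull=cv2.convexHull((proj(c,P)*16).astype(np.int32));q=np.zeros(m.shape,np.uint8);cv2.fillConvexPoly(q,hull,255,cv2.LINE_AA,4);q=q/255.
        return 1-np.minimum(q,m).sum()/np.maximum(q,m).sum()
    x0=np.array([.605,.24,.5]);r=minimize(cost,x0,method='Nelder-Mead',options=dict(initial_simplex=x0+np.vstack([np.zeros(3),np.diag([.01,.01,.2])]),xatol=1e-4));return r.x.round(4),round(r.fun,3)
_,mw=blob(mask(w,2,20,120,25),(250,240,330,360));_,mt=blob(mask(t,2,20,100,25),(330,200,380,265))
ov=[]
for nm,c,m,im,bx in(('w',cw,mw,w,(250,240,330,360)),('t',ct,mt,t,(320,200,400,320))):
    x,f=fit(c,m,.096);print(nm,m.sum(),x,f,np.degrees(x[2]))
    P=BOX@Rn.from_euler('z',x[2]).as_matrix().T+np.r_[x[:2],.096]
    k=4;o=cv2.resize(im[bx[1]:bx[3],bx[0]:bx[2]],None,fx=k,fy=k,interpolation=cv2.INTER_CUBIC);mm=cv2.resize(m[bx[1]:bx[3],bx[0]:bx[2]].astype(np.uint8),None,fx=k,fy=k)
    p=((proj(c,P)-np.array(bx[:2])+.5)*k).astype(int)
    for i in range(8):
        for j in range(i):
            if bin(i^j).count('1')==1: cv2.line(o,p[i],p[j],(0,255,0) if (i&1 and j&1) else (255,255,0),1)
    cs,_=cv2.findContours(mm,0,1);cv2.drawContours(o,cs,-1,(255,0,255),1);ov.append(o)
save('ov',np.hstack(ov))
E
```

```text
w 2162 [0.6075 0.2432 0.5042] 0.153 28.888532030496105
t 644 [0.6069 0.2406 0.482 ] 0.229 27.61656572530568
```

View pics/ov.png

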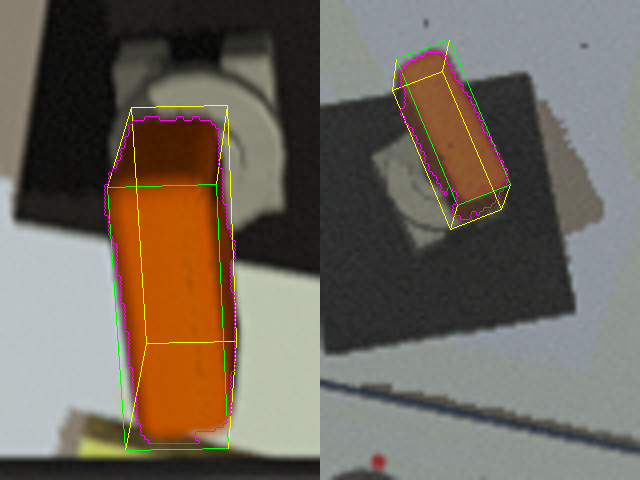

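The overlay (yellow and green box) sits on the plate in both views at the expected height. Its centre is about (0.607, 0.242), and the mask tilt suggests a yaw near 31°. Going in for the grasp.

jog_arm(
  dr=[
    [0, 0, 1.5],
    [0, 0, 3],
    [0, 0, 3],
    [0, 0, 3],
    [0, 0, 3],
  ],
  offset=[
    [3.7, 0.4, 0],
    [7.5, 0.85, 0],
    [7.5, 0.85, -4],
    [7.5, 0.85, -8],
    [7.5, 0.85, -11],
  ],
  grip=[-1, -1, -1, -1, -1],
)

```text
t: 3.07
tcp_pos: [0.6057, 0.2389, 0.1054]
tool_rot: [-0.001, -0.261, 0.965, -0.001]
force: [-0.0, -0.3, 0.1]
width: 0.0882
finger_force: 0.0
```

jog_arm(
  dr=[
    [0, 0, 0],
    [0, 0, 0],
    [0, 0, 0],
    [0, 0, 0],
    [0, 0, 0],
  ],
  offset=[
    [0, 0, -1.6],
    [0, 0, -3.1],
    [0, 0, -3.1],
    [0, 0, -3.1],
    [0, 0, -3.1],
  ],
  grip=[-1, -1, -1, 0.2, 0.2],
  squeeze=40,
)

```text
t: 3.48
tcp_pos: [0.6069, 0.2413, 0.0797]
tool_rot: [0.001, -0.262, 0.965, 0.001]
force: [-0.5, -0.8, -0.3]
width: 0.0773
finger_force: 0.0
```

```bash
python3 - <<'E'
from h import *
s=get_state();print(s['t'],s['tcp_pos'],s['tool_rot'],s['force'],s['width'],s['finger_force'])
o=np.hstack([cv2.resize(camera(n)[y:y+150,x:x+130],None,fx=3,fy=3) for n,x,y in(('scene',290,180),('top',300,170))]);save('g1',o)
E
```

```text
3.4833 [0.6069173  0.24127541 0.07972851] [ 1.45406102e-03 -2.61556791e-01  9.65186759e-01  6.72300471e-04] [-0.46821534 -0.79038967 -0.26196959] 0.07734973636358301 0.0
```

View pics/g1.png

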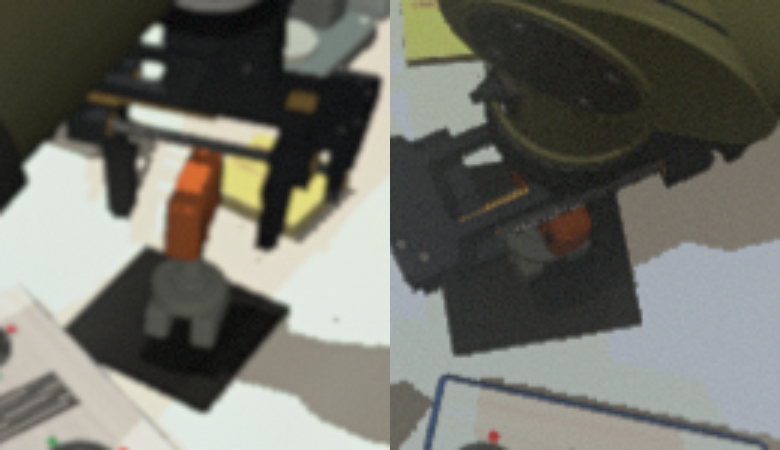

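The fingers straddle the orange plate in both views, so I'll close.

jog_arm(
  dr=[
    [0, 0, 0],
    [0, 0, 0],
    [0, 0, 0],
    [0, 0, 0],
    [0, 0, 0],
  ],
  offset=[
    [0, 0, 0],
    [0, 0, 0],
    [0, 0, 0],
    [0, 0, 0],
    [0, 0, 0],
  ],
  grip=[1, 1, 1, 1, 1],
  squeeze=40,
)

```text
t: 4.0
tcp_pos: [0.6061, 0.2402, 0.0778]
tool_rot: [0.0, -0.262, 0.965, 0.0]
force: [-0.5, -0.0, -0.6]
width: 0.0355
finger_force: 0.0
```

jog_arm(
  dr=[
    [0, 0, 0],
    [0, 0, 0],
    [0, 0, 0],
    [0, 0, 0],
    [0, 0, 0],
  ],
  offset=[
    [0, 0, 0],
    [0, 0, 0],
    [0, 0, 0],
    [0, 0, 0],
    [0, 0, 0],
  ],
  grip=[1, 1, 1, 1, 1],
)

```text
t: 4.42
tcp_pos: [0.6059, 0.2404, 0.0777]
tool_rot: [-0.0, -0.262, 0.965, 0.0]
force: [-0.5, -0.1, -0.3]
width: 0.0217
finger_force: 39.7
```

```bash
python3 - <<'E'
from h import *
s=get_state();q=s['tool_rot'];print(s['t'],s['tcp_pos'],np.degrees(2*np.arctan2(q[2],q[1])),s['force'],s['moment'],s['width'],s['finger_force'])
E
```

```text
4.4167 [0.60587004 0.24043476 0.07767154] 210.34453933559828 [-0.48017933 -0.14154772 -0.34359554] [ 0.18104441 -0.09122687 -0.05835086] 0.021669576199222374 39.69126313808374
```

Gripped: 21.7 mm width, 39.7 N. Lifting and going above the left screw while turning the fork to the wing direction.

jog_arm(
  dr=[
    [0, 0, 0],
    [0, 0, -5],
    [0, 0, -12],
    [0, 0, -19],
    [0, 0, -26],
  ],
  offset=[
    [0, 0, 3.5],
    [0, 0, 7.5],
    [-1, 0.2, 11],
    [-3.5, 0.5, 11.5],
    [-6, 0.8, 11.5],
  ],
  grip=[1, 1, 1, 1, 1],
)

```text
t: 4.83
tcp_pos: [0.547, 0.2493, 0.1954]
tool_rot: [0.002, -0.034, 0.999, 0.002]
force: [-0.8, 0.5, -3.1]
width: 0.0218
finger_force: 39.7
```

jog_arm(
  dr=[
    [0, 0, -7],
    [0, 0, -14],
    [0, 0, -21],
    [0, 0, -28],
    [0, 0, -35],
  ],
  offset=[
    [-1.8, 0.2, 0],
    [-3.6, 0.4, 0],
    [-5.4, 0.6, 0],
    [-7.2, 0.8, 0],
    [-9.1, 1, 0],
  ],
  grip=[1, 1, 1, 1, 1],
)

```text
t: 5.25
tcp_pos: [0.4541, 0.2578, 0.1925]
tool_rot: [-0.0, 0.268, 0.964, -0.0]
force: [-0.4, 1.0, -1.8]
width: 0.0217
finger_force: 39.7
```

jog_arm(
  dr=[
    [0, 0, -4],
    [0, 0, -7],
    [0, 0, -7],
    [0, 0, -7],
    [0, 0, -7],
  ],
  offset=[
    [0, 0, 0],
    [0, 0, 0],
    [0, 0, 0],
    [0, 0, 0],
    [0, 0, 0],
  ],
  grip=[1, 1, 1, 1, 1],
)

```text
t: 5.67
tcp_pos: [0.4551, 0.2581, 0.1926]
tool_rot: [-0.0, 0.322, 0.947, -0.0]
force: [0.5, 0.9, -1.7]
width: 0.0219
finger_force: 39.6
```

```bash
python3 - <<'E'
from h import *
import pickle
s=get_state();im=camera('wrist');save('w2',im);pickle.dump(s,open('w2.pkl','wb'));q=s['tool_rot']
print(s['t'],s['tcp_pos'],np.degrees(2*np.arctan2(q[2],q[1])),s['width'],s['finger_force'])
print(proj(cam('wrist',s),np.array(s['tcp_pos'])-[0,0,.073]))
E
```

```text
5.6667 [0.45511397 0.25807644 0.19256673] 142.39419104937943 0.021905289392100086 39.64435180008877
[[323.29939153 250.45417286]]
```

View pics/w2.png

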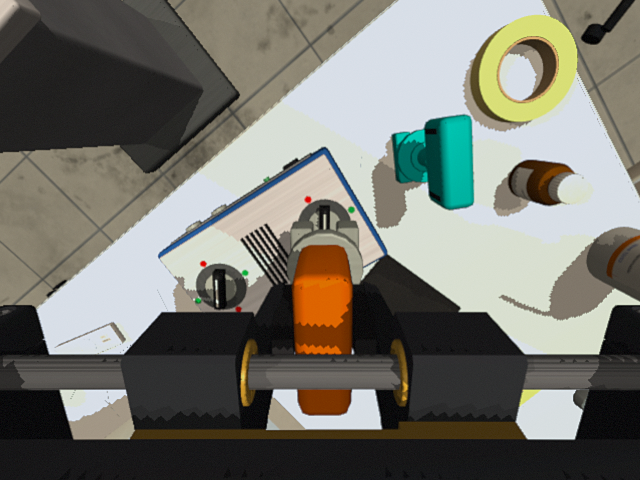

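The fork prongs at (300,232) and (350,232) straddle the left wing's line at (324,215), which runs parallel to the slot. The right screw is at (220,288), also parallel. A numerical check before lowering:

```bash
python3 - <<'E'
from h import *
import pickle
s=pickle.load(open('w2.pkl','rb'));w=cv2.imread('pics/w2.png')[:,:,::-1].copy();c=cam('wrist',s)
for col,(a,b) in dict(green=(45,80),red=(0,5)).items():
    for n,p in blob(mask(w,a,b,90,50),(185,180,365,320))[0]: print(col,n,p,onz(c,p,.06).round(4))
print('pred L',proj(c,[[.4553,.26,.06],[.4546,.2574,.06]]))
ld=np.array([[.458,.2861,.06],[.4292,.2625,.06]]);print('w1 dots here',proj(c,ld))
# wing lines: bright thin strip on dark wing
g=cv2.cvtColor(w,cv2.COLOR_RGB2GRAY).astype(int)
for nm,x0,x1,rows,z in(('R',208,234,range(274,304,3),.0735),('L',312,336,range(206,230,3),.0735)):
    P=[]
    for r in rows:
        row=g[r,x0:x1];d=row<70;ix=np.where(d)[0];P.append(((x0+(ix.min()+ix.max())/2) if len(ix) else np.nan,r)); 
    P=np.array(P);print(nm,P[:,0],end=' ')
    P=P[~np.isnan(P[:,0])];k=np.polyfit(P[:,1],P[:,0],1);a=onz(c,(np.polyval(k,rows[0]),rows[0]),z);b=onz(c,(np.polyval(k,rows[-1]),rows[-1]),z);d=b-a;print(np.degrees(np.arctan2(d[1],d[0])),(a+b)[:2]/2)
E
```

```text
green 6 [265.5 180.3] [0.3945 0.2448 0.06  ]
green 32 [351.  209.3] [0.4569 0.286  0.06  ]
green 29 [244.6 272.7] [0.4455 0.1765 0.06  ]
green 26 [197.7 300.3] [0.4397 0.1241 0.06  ]
red 45 [307.6 199.3] [0.428  0.2623 0.06  ]
red 35 [202.9 263.6] [0.4164 0.1531 0.06  ]
red 33 [238.  308.8] [0.4689 0.1475 0.06  ]
pred L [[325.37409368 225.99167947]
 [322.46741097 227.15746459]]
w1 dots here [[351.88170839 210.17976474]
 [308.6826897  200.35149235]]
R [221.  218.5 219.  219.  219.  219.  219.  216.5 221.  220.5] -42.91220533626231 [0.44012222 0.15615109]
L [324.5 323.  324.  324.  324.  324.  324.  320.5] -42.75635377216056 [0.44518061 0.26581174]
```

Left wing centre is (0.4545, 0.2592), within 1 mm of the tool axis across the slot, and the angle is aligned. Lowering the fork over the wing.

jog_arm(
  dr=[
    [0, 0, 0],
    [0, 0, 0],
    [0, 0, 0],
    [0, 0, 0],
    [0, 0, 0],
  ],
  offset=[
    [-0.1, 0.1, -1.4],
    [-0.1, 0.1, -2.8],
    [-0.1, 0.1, -3.8],
    [-0.1, 0.1, -4.4],
    [-0.1, 0.1, -4.8],
  ],
  grip=[1, 1, 1, 1, 1],
  squeeze=60,
)

```text
t: 6.13
tcp_pos: [0.4538, 0.259, 0.1439]
tool_rot: [-0.0, 0.323, 0.946, -0.0]
force: [-0.1, -0.3, -2.9]
width: 0.0219
finger_force: 59.6
```

jog_arm(
  dr=[
    [0, 0, 0],
    [0, 0, 0],
    [0, 0, 0],
    [0, 0, 0],
    [0, 0, 0],
  ],
  offset=[
    [0, 0, -0.3],
    [0, 0, -0.6],
    [0, 0, -0.9],
    [0, 0, -1],
    [0, 0, -1],
  ],
  grip=[1, 1, 1, 1, 1],
)

```text
t: 6.55
tcp_pos: [0.4541, 0.2593, 0.1347]
tool_rot: [0.0, 0.323, 0.946, 0.0]
force: [0.1, -0.9, -2.0]
width: 0.0219
finger_force: 59.6
```

```bash
cat > st.py <<'E'
from h import *
s=get_state();q=s['tool_rot'];print(s['t'],s['tcp_pos'].round(4),np.degrees(2*np.arctan2(q[2],q[1])).round(2)%360,s['force'].round(2),s['moment'].round(3),s['width'].round(4),s['finger_force'],s['joints'].round(2))
E
python3 st.py
```

```text
Traceback (most recent call last):
  File "st.py", line 2, in <module>
    s=get_state();q=s['tool_rot'];print(s['t'],s['tcp_pos'].round(4),np.degrees(2*np.arctan2(q[2],q[1])).round(2)%360,s['force'].round(2),s['moment'].round(3),s['width'].round(4),s['finger_force'],s['joints'].round(2))
                                                                                                                                                               ^^^^^^^^^^^^^^^^
AttributeError: 'float' object has no attribute 'round'
```

jog_arm(
  dr=[
    [0, 0, -6.5],
    [0, 0, -13],
    [0, 0, -20],
    [0, 0, -27],
    [0, 0, -34],
  ],
  offset=[
    [0, 0, 0],
    [0, 0, 0],
    [0, 0, 0],
    [0, 0, 0],
    [0, 0, 0],
  ],
  grip=[1, 1, 1, 1, 1],
)

```text
t: 6.97
tcp_pos: [0.4535, 0.2589, 0.1348]
tool_rot: [-0.0, 0.588, 0.809, -0.0]
force: [-1.4, -0.6, -2.5]
width: 0.0215
finger_force: 59.6
```

```bash
sed -i "s/s\['width'\].round(4)/round(s['width'],4)/;s/,s\['joints'\].round(2)/,np.round(s['joints'],2)/" st.py; python3 st.py
```

```text
6.9667 [0.4535 0.2589 0.1348] 108.03 [-1.44 -0.56 -2.5 ] [-0.229  0.215  0.129] 0.0215 59.61959076113999 [-0.34  0.75 -0.44  1.96  0.58  0.56 -0.86]
```

jog_arm(
  dr=[
    [0, 0, -6.5],
    [0, 0, -13],
    [0, 0, -19],
    [0, 0, -24],
    [0, 0, -28],
  ],
  offset=[
    [0, 0, 0],
    [0, 0, 0],
    [0, 0, 0],
    [0, 0, 0],
    [0, 0, 0],
  ],
  grip=[1, 1, 1, 1, 1],
)

```text
t: 7.38
tcp_pos: [0.4533, 0.2592, 0.1348]
tool_rot: [-0.0, 0.765, 0.644, -0.0]
force: [-0.7, -1.3, -2.4]
width: 0.0213
finger_force: 59.6
```

```bash
python3 st.py
```

```text
7.3833 [0.4533 0.2592 0.1348] 80.16 [-0.7  -1.29 -2.45] [-0.126  0.177  0.1  ] 0.0213 59.61860645504203 [-0.42  0.73 -0.31  1.96  0.43  0.51 -1.2 ]
```

jog_arm(
  dr=[
    [0, 0, -1.5],
    [0, 0, -3],
    [0, 0, -4],
    [0, 0, -5],
    [0, 0, -5],
  ],
  offset=[
    [0, 0, 0],
    [0, 0, 0],
    [0, 0, 0],
    [0, 0, 0],
    [0, 0, 0],
  ],
  grip=[1, 1, 1, 1, 1],
)

```text
t: 7.8
tcp_pos: [0.4535, 0.2592, 0.1347]
tool_rot: [-0.0, 0.792, 0.611, -0.0]
force: [-3.2, 0.3, -0.8]
width: 0.0216
finger_force: 59.6
```

```bash
python3 st.py
```

```text
7.8 [0.4535 0.2592 0.1347] 75.33 [-3.22  0.26 -0.8 ] [-0.127  0.705  0.114] 0.0216 59.62083235150203 [-0.43  0.73 -0.29  1.96  0.4   0.51 -1.26]
```

jog_arm(
  dr=[
    [0, 0, -1.5],
    [0, 0, -3],
    [0, 0, -4],
    [0, 0, -4],
    [0, 0, -4],
  ],
  offset=[
    [0, 0, 0],
    [0, 0, 0],
    [0, 0, 0],
    [0, 0, 0],
    [0, 0, 0],
  ],
  grip=[1, 1, 1, 1, 1],
)

```text
t: 8.22
tcp_pos: [0.4536, 0.2594, 0.1347]
tool_rot: [-0.0, 0.812, 0.583, -0.0]
force: [-4.1, -0.7, -0.6]
width: 0.0219
finger_force: 59.7
```

```bash
python3 st.py
```

```text
8.2167 [0.4536 0.2594 0.1347] 71.37 [-4.07 -0.72 -0.62] [-0.032  1.034  0.195] 0.0219 59.66561272070976 [-0.44  0.73 -0.27  1.96  0.38  0.5  -1.31]
```

The moment is rising, so the stop is reached. I'll back off the play, lift and go over the right screw, where the camera can check both.

jog_arm(
  dr=[
    [0, 0, 5],
    [0, 0, 10],
    [0, 0, 10],
    [0, 0, 10],
    [0, 0, 10],
  ],
  offset=[
    [0, 0, 0],
    [0, 0, 0],
    [0, 0, 1.5],
    [0, 0, 3.5],
    [0, 0, 5.8],
  ],
  grip=[1, 1, 1, 1, 1],
)

```text
t: 8.63
tcp_pos: [0.4551, 0.259, 0.1929]
tool_rot: [0.0, 0.759, 0.651, 0.0]
force: [0.0, 0.3, -2.4]
width: 0.0215
finger_force: 59.6
```

jog_arm(
  dr=[
    [0, 0, 6],
    [0, 0, 12],
    [0, 0, 18],
    [0, 0, 24],
    [0, 0, 30],
  ],
  offset=[
    [-0.2, -2.2, 0],
    [-0.5, -4.4, 0],
    [-0.8, -6.6, 0],
    [-1, -8.8, 0],
    [-1.1, -10.9, 0],
  ],
  grip=[1, 1, 1, 1, 1],
)

```text
t: 9.05
tcp_pos: [0.4443, 0.1491, 0.193]
tool_rot: [0.001, 0.563, 0.827, 0.001]
force: [0.2, -0.4, -2.1]
width: 0.0216
finger_force: 59.6
```

jog_arm(
  dr=[
    [0, 0, 6.5],
    [0, 0, 13],
    [0, 0, 19],
    [0, 0, 24],
    [0, 0, 27],
  ],
  offset=[
    [0, 0, 0],
    [0, 0, 0],
    [0, 0, 0],
    [0, 0, 0],
    [0, 0, 0],
  ],
  grip=[1, 1, 1, 1, 1],
)

```text
t: 9.47
tcp_pos: [0.4448, 0.1501, 0.1929]
tool_rot: [0.001, 0.355, 0.935, 0.001]
force: [0.1, -0.5, -3.3]
width: 0.0213
finger_force: 59.6
```

```bash
python3 st.py; python3 - <<'E'
from h import *
import pickle
s=get_state();im=camera('wrist');save('w3',im);pickle.dump(s,open('w3.pkl','wb'))
save('w3c',cv2.resize(im[90:340,230:530],None,fx=2.4,fy=2.4,interpolation=cv2.INTER_CUBIC))
E
```

```text
9.4667 [0.4448 0.1501 0.1929] 138.43 [ 0.1  -0.45 -3.29] [-0.055 -0.147  0.043] 0.0213 59.628055453067645 [ 0.    0.64 -0.68  2.06  0.65  0.66 -0.26]
```

View pics/w3c.png

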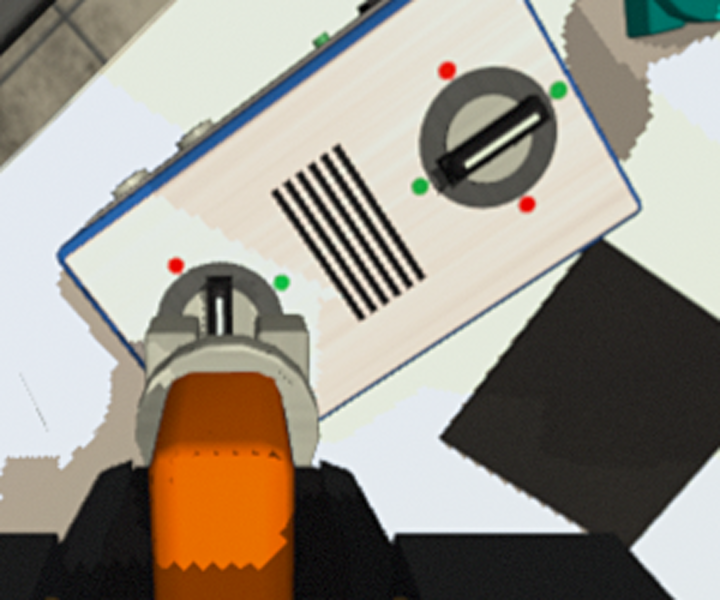

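The left wing now points at its green dots: (440,178)–(548,108) in the crop, with the dots at (420,186) and (558,90). The right wing at crop column 219 is parallel to the slot but about 2 mm left of its centre at 228, so I'll shift and lower.

jog_arm(
  dr=[
    [0, 0, 0],
    [0, 0, 0],
    [0, 0, 0],
    [0, 0, 0],
    [0, 0, 0],
  ],
  offset=[
    [-0.15, -0.12, -1.2],
    [-0.15, -0.12, -2.8],
    [-0.15, -0.12, -3.8],
    [-0.15, -0.12, -4.4],
    [-0.15, -0.12, -4.8],
  ],
  grip=[1, 1, 1, 1, 1],
)

```text
t: 9.93
tcp_pos: [0.4419, 0.149, 0.1441]
tool_rot: [0.0, 0.356, 0.934, 0.0]
force: [-0.2, -0.4, -2.5]
width: 0.0215
finger_force: 59.6
```

jog_arm(
  dr=[
    [0, 0, 0],
    [0, 0, 0],
    [0, 0, 0],
    [0, 0, 0],
    [0, 0, 0],
  ],
  offset=[
    [0, 0, -0.3],
    [0, 0, -0.6],
    [0, 0, -0.9],
    [0, 0, -1],
    [0, 0, -1],
  ],
  grip=[1, 1, 1, 1, 1],
)

```text
t: 10.35
tcp_pos: [0.4416, 0.1491, 0.1347]
tool_rot: [0.0, 0.356, 0.935, 0.0]
force: [0.8, -0.1, -3.1]
width: 0.0214
finger_force: 59.6
```

```bash
python3 st.py
```

```text
10.35 [0.4416 0.1491 0.1347] 138.33 [ 0.77 -0.14 -3.08] [-0.014 -0.112 -0.024] 0.0214 59.627954589086585 [-0.08  0.72 -0.56  2.12  0.79  0.52 -0.39]
```

Seated with no side force. Turning clockwise (target ψ≈71, as on the left).

jog_arm(
  dr=[
    [0, 0, -6.5],
    [0, 0, -13],
    [0, 0, -20],
    [0, 0, -27],
    [0, 0, -34],
  ],
  offset=[
    [0, 0, 0],
    [0, 0, 0],
    [0, 0, 0],
    [0, 0, 0],
    [0, 0, 0],
  ],
  grip=[1, 1, 1, 1, 1],
)

```text
t: 10.77
tcp_pos: [0.4417, 0.1497, 0.135]
tool_rot: [-0.0, 0.615, 0.788, 0.001]
force: [0.2, 1.2, -4.4]
width: 0.0215
finger_force: 59.7
```

jog_arm(
  dr=[
    [0, 0, -6.5],
    [0, 0, -13],
    [0, 0, -19],
    [0, 0, -24],
    [0, 0, -28],
  ],
  offset=[
    [0, 0, 0],
    [0, 0, 0],
    [0, 0, 0],
    [0, 0, 0],
    [0, 0, 0],
  ],
  grip=[1, 1, 1, 1, 1],
)

```text
t: 11.18
tcp_pos: [0.4416, 0.15, 0.1349]
tool_rot: [-0.0, 0.787, 0.617, 0.001]
force: [-0.7, 1.6, -4.9]
width: 0.0213
finger_force: 59.7
```

```bash
python3 st.py
```

```text
11.1833 [0.4416 0.15   0.1349] 76.17 [-0.65  1.56 -4.85] [ 0.237 -0.028  0.178] 0.0213 59.65470457915217 [-0.26  0.68 -0.27  2.13  0.46  0.39 -1.14]
```

jog_arm(
  dr=[
    [0, 0, -1.5],
    [0, 0, -3],
    [0, 0, -4.5],
    [0, 0, -5],
    [0, 0, -5],
  ],
  offset=[
    [0, 0, 0],
    [0, 0, 0],
    [0, 0, 0],
    [0, 0, 0],
    [0, 0, 0],
  ],
  grip=[1, 1, 1, 1, 1],
)

```text
t: 11.6
tcp_pos: [0.4416, 0.1497, 0.1349]
tool_rot: [-0.0, 0.812, 0.583, 0.001]
force: [-0.0, 2.5, -2.8]
width: 0.0215
finger_force: 59.7
```

```bash
python3 st.py
```

```text
11.6 [0.4416 0.1497 0.1349] 71.39 [-0.01  2.47 -2.77] [0.579 0.046 0.155] 0.0215 59.688386081834324 [-0.27  0.68 -0.25  2.13  0.43  0.38 -1.19]
```

jog_arm(
  dr=[
    [0, 0, -1.5],
    [0, 0, -3],
    [0, 0, -4],
    [0, 0, -4],
    [0, 0, -4],
  ],
  offset=[
    [0, 0, 0],
    [0, 0, 0],
    [0, 0, 0],
    [0, 0, 0],
    [0, 0, 0],
  ],
  grip=[1, 1, 1, 1, 1],
)

```text
t: 12.02
tcp_pos: [0.4416, 0.1496, 0.1348]
tool_rot: [-0.0, 0.832, 0.555, 0.0]
force: [-0.0, 4.6, -1.7]
width: 0.0219
finger_force: 60.4
```

```bash
python3 st.py; python3 - <<'E'
from h import *
import pickle
s=get_state();im=camera('wrist');save('w4',im);pickle.dump(s,open('w4.pkl','wb'))
save('w4c',cv2.resize(im[90:340,230:530],None,fx=2.4,fy=2.4,interpolation=cv2.INTER_CUBIC))
E
```

```text
12.0167 [0.4416 0.1496 0.1348] 67.43 [-0.05  4.55 -1.65] [0.908 0.07  0.945] 0.0219 60.414209835792576 [-0.28  0.68 -0.23  2.13  0.4   0.37 -1.23]
```

View pics/w4c.png

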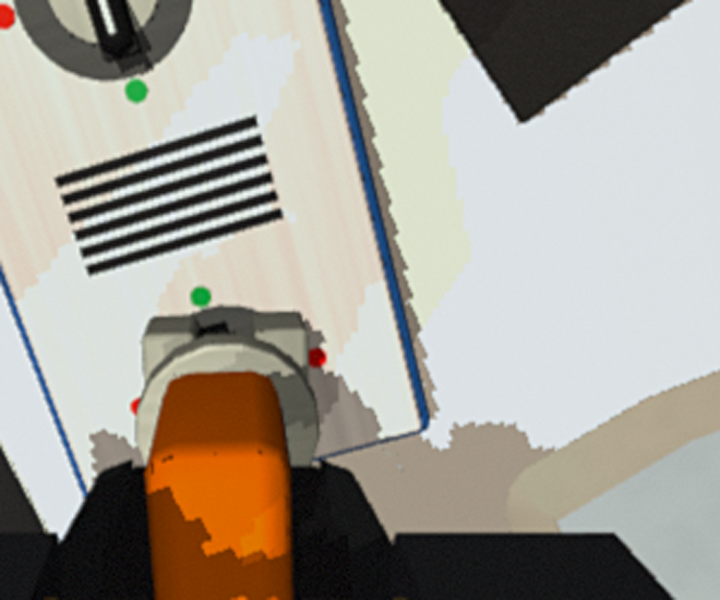

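The key is against the hard stop (0.95 N m), with the wing end at (210,327) pointing at the green dot (201,296). I'll check the left wing's angle numerically.

```bash
python3 - <<'E'
from h import *
import pickle
s=pickle.load(open('w3.pkl','rb'));c=cam('wrist',s);f=lambda p:(230+p[0]/2.4,90+p[1]/2.4)
def a(p,q,z):
    d=onz(c,f(q),z)-onz(c,f(p),z);return np.degrees(np.arctan2(d[1],d[0]))
print('left wing white line',a((468,163),(537,119),.0735),'dots',a((420,186),(558,90),.06))
E
```

```text
left wing white line 81.72908495400057 dots 84.09803542074224
```

The left wing is home: 82° against the dots' 84°. I'll back off the play, lift and carry the key to the mat.

jog_arm(
  dr=[
    [0, 0, 6],
    [0, 0, 12],
    [0, 0, 13],
    [0, 0, 13],
    [0, 0, 13],
  ],
  offset=[
    [0, 0, 0],
    [0, 0, 0],
    [0, 0, 1.5],
    [0, 0, 3.8],
    [0, 0, 6],
  ],
  grip=[1, 1, 1, 1, 1],
)

```text
t: 12.48
tcp_pos: [0.4405, 0.1466, 0.1948]
tool_rot: [0.0, 0.766, 0.643, -0.003]
force: [-0.1, 1.0, -2.3]
width: 0.0216
finger_force: 59.6
```

jog_arm(
  dr=[
    [0, 0, 6],
    [0, 0, 12],
    [0, 0, 18],
    [0, 0, 24],
    [0, 0, 30],
  ],
  offset=[
    [3, 1.8, 0],
    [6.3, 3.6, 0],
    [9.6, 5.5, 0],
    [12.8, 7.4, 0],
    [15.8, 9.1, 0],
  ],
  grip=[1, 1, 1, 1, 1],
)

```text
t: 12.9
tcp_pos: [0.6009, 0.2381, 0.1942]
tool_rot: [0.0, 0.571, 0.821, -0.002]
force: [0.8, 0.6, -2.3]
width: 0.0216
finger_force: 59.6
```

```bash
python3 st.py; python3 - <<'E'
from h import *
import pickle
s=get_state();im=camera('wrist');save('w5',im);c=cam('wrist',s)
o=im.copy()
for p in proj(c,[[.632,.309,.004],[.663,.199,.004],[.56,.175,.004],[.531,.281,.004],np.array(s['tcp_pos'])*[1,1,0]+[0,0,.004]]): cv2.circle(o,tuple(int(v) for v in p),4,(255,0,255),-1)
save('w5o',o)
E
```

```text
12.9 [0.6009 0.2381 0.1942] 110.33 [ 0.78  0.58 -2.31] [ 0.105 -0.074  0.016] 0.0216 59.62437184411101 [-0.16  0.81 -0.55  1.53  0.49  0.95 -0.51]
```

View pics/w5o.png

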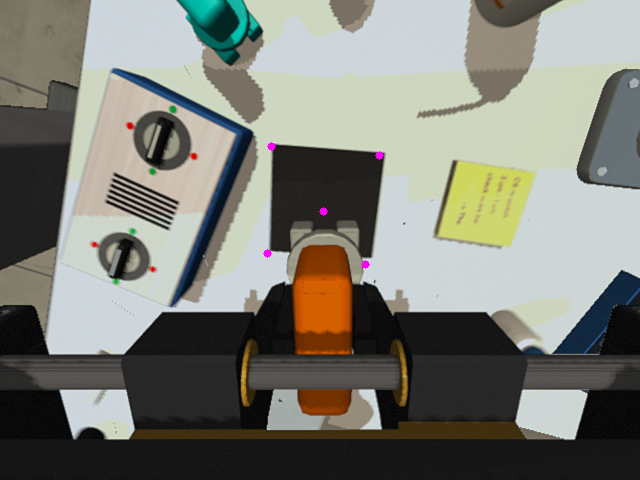

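Both wings point at their green dots: (160,142) and (122,258). The projected foot point (323,211) lies near the mat centre at about (325,202). Lowering the key.

jog_arm(
  dr=[
    [0, 0, 0],
    [0, 0, 0],
    [0, 0, 0],
    [0, 0, 0],
    [0, 0, 0],
  ],
  offset=[
    [0, 0.2, -3],
    [0, 0.2, -6],
    [0, 0.2, -8.5],
    [0, 0.2, -10],
    [0, 0.2, -10.6],
  ],
  grip=[1, 1, 1, 1, 1],
)

```text
t: 13.37
tcp_pos: [0.5973, 0.2382, 0.085]
tool_rot: [-0.001, 0.573, 0.82, -0.004]
force: [0.3, -0.6, -2.5]
width: 0.0214
finger_force: 59.6
```

jog_arm(
  dr=[
    [0, 0, 0],
    [0, 0, 0],
    [0, 0, 0],
    [0, 0, 0],
    [0, 0, 0],
  ],
  offset=[
    [0, 0, -0.3],
    [0, 0, -0.6],
    [0, 0, -0.9],
    [0, 0, -1],
    [0, 0, -1],
  ],
  grip=[1, 1, 1, 1, 1],
)

```text
t: 13.78
tcp_pos: [0.5998, 0.2421, 0.0794]
tool_rot: [0.0, 0.571, 0.821, 0.0]
force: [0.6, -0.2, -2.5]
width: 0.021
finger_force: 59.6
```

```bash
python3 st.py
```

```text
13.7833 [0.5998 0.2421 0.0794] 110.31 [ 0.6  -0.25 -2.53] [-0.064 -0.106  0.005] 0.021 59.64667537948117 [-0.21  0.96 -0.47  1.6   0.59  0.73 -0.6 ]
```

jog_arm(
  dr=[
    [0, 0, 0],
    [0, 0, 0],
    [0, 0, 0],
    [0, 0, 0],
    [0, 0, 0],
  ],
  offset=[
    [0, 0, 0],
    [0, 0, -0.05],
    [0, 0, -0.05],
    [0, 0, -0.05],
    [0, 0, -0.05],
  ],
  grip=[1, 1, 1, 1, 1],
  squeeze=10,
)

```text
t: 14.2
tcp_pos: [0.5996, 0.2421, 0.0784]
tool_rot: [0.0, 0.571, 0.821, 0.0]
force: [-0.9, -0.0, -2.7]
width: 0.0221
finger_force: 10.0
```

```bash
python3 st.py
```

```text
14.2 [0.5996 0.2421 0.0784] 110.33 [-0.95 -0.03 -2.69] [ 0.002 -0.093 -0.024] 0.0221 9.958854280271225 [-0.21  0.96 -0.47  1.6   0.59  0.73 -0.6 ]
```

jog_arm(
  dr=[
    [0, 0, 0],
    [0, 0, 0],
    [0, 0, 0],
    [0, 0, 0],
    [0, 0, 0],
  ],
  offset=[
    [0, 0, -0.03],
    [0, 0, -0.06],
    [0, 0, -0.09],
    [0, 0, -0.12],
    [0, 0, -0.12],
  ],
  grip=[1, 1, 1, 1, 1],
)

```text
t: 14.62
tcp_pos: [0.5998, 0.2422, 0.0774]
tool_rot: [0.0, 0.571, 0.821, 0.0]
force: [-0.2, -0.7, 1.8]
width: 0.0219
finger_force: 10.0
```

```bash
python3 st.py
```

```text
14.6167 [0.5998 0.2422 0.0774] 110.34 [-0.23 -0.68  1.82] [-0.123 -0.023  0.   ] 0.0219 9.982588755665347 [-0.21  0.96 -0.47  1.6   0.59  0.73 -0.6 ]
```

The foot has touched down: the force went from -2.7 N to +1.8 N. Opening and withdrawing upward.

jog_arm(
  dr=[
    [0, 0, 0],
    [0, 0, 0],
    [0, 0, 0],
    [0, 0, 0],
    [0, 0, 0],
  ],
  offset=[
    [0, 0, 0],
    [0, 0, 0],
    [0, 0, 0],
    [0, 0, 0],
    [0, 0, 0],
  ],
  grip=[0, -0.5, -1, -1, -1],
)

```text
t: 15.03
tcp_pos: [0.5995, 0.2421, 0.077]
tool_rot: [0.0, 0.571, 0.821, 0.0]
force: [-0.6, -0.6, 0.6]
width: 0.0531
finger_force: 0.0
```

jog_arm(
  dr=[
    [0, 0, 0],
    [0, 0, 0],
    [0, 0, 0],
    [0, 0, 0],
    [0, 0, 0],
  ],
  offset=[
    [0, 0, 0],
    [0, 0, 0],
    [0, 0, 0],
    [0, 0, 0],
    [0, 0, 0],
  ],
  grip=[-1, -1, -1, -1, -1],
)

```text
t: 15.45
tcp_pos: [0.5995, 0.2421, 0.077]
tool_rot: [0.0, 0.571, 0.821, 0.0]
force: [0.2, -0.2, -0.2]
width: 0.0868
finger_force: 0.0
```

jog_arm(
  dr=[
    [0, 0, 0],
    [0, 0, 0],
    [0, 0, 0],
    [0, 0, 0],
    [0, 0, 0],
  ],
  offset=[
    [0, 0, 1],
    [0, 0, 3],
    [0, 0, 6],
    [0, 0, 9],
    [0, 0, 12],
  ],
  grip=[-1, -1, -1, -1, -1],
)

```text
t: 15.87
tcp_pos: [0.5993, 0.2421, 0.199]
tool_rot: [-0.0, 0.571, 0.821, 0.0]
force: [0.1, 0.9, 0.4]
width: 0.0884
finger_force: 0.0
```

jog_arm(
  dr=[
    [0, 0, 0],
    [0, 0, 0],
    [0, 0, 0],
    [0, 0, 0],
    [0, 0, 0],
  ],
  offset=[
    [-2, 0, 0],
    [-4, 0, 0],
    [-6, 0, 0],
    [-6, 0, 0],
    [-6, 0, 0],
  ],
  grip=[-1, -1, -1, -1, -1],
)

```text
t: 16.28
tcp_pos: [0.5391, 0.2423, 0.198]
tool_rot: [0.0, 0.571, 0.821, 0.0]
force: [-0.0, -0.0, -0.2]
width: 0.0884
finger_force: 0.0
```

```bash
python3 st.py; python3 - <<'E'
from h import *
s=get_state();w=camera('wrist');t=camera('scene')
save('fin',np.hstack([w[60:360,100:500],cv2.resize(t[180:390,220:420],None,fx=1.9,fy=1.9)[:300,:380]]))
E
```

```text
16.2833 [0.5391 0.2423 0.198 ] 110.42 [-0.02 -0.01 -0.21] [-0.046 -0.073  0.005] 0.0884 0.0 [-0.19  0.74 -0.56  1.7   0.5   0.84 -0.61]
```

View pics/fin.png

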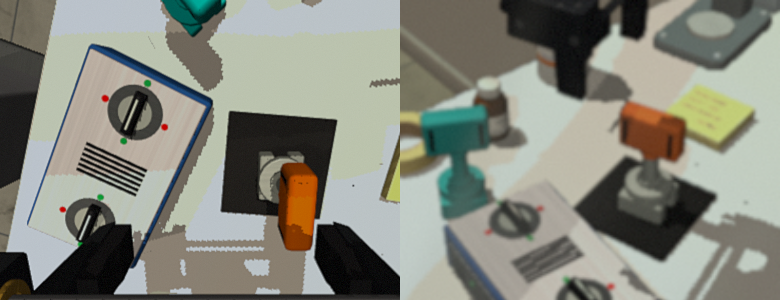

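The key stands upright near the middle of the mat (foot at (282,178) in the left view), both wings lie along their green dots, and the bottle and notes are undisturbed. The robot is touching nothing, so I'll hand the job in.

```bash
python3 -c "from workcell import job_done; print(job_done())"
```

```text
the job is handed in; nothing more can be done
None
```

Job handed in with no verdict returned: both screws are turned home with the key, and the key stands released and upright on the mat; the bottle and note block were not touched.

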